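# Lay a temperature logger heavy end to the foot of its tilting cradle and free the catch

## Task

The sealed grey logger must rest in the aluminium tilting cradle with its weighted end down, but its two ends look the same: lift it by its carrying handle so that it hangs clear of the bench and see which end drops. Lay it gently in the level cradle with the heavy end at the foot (the end with the two black buttons) and let go, then squeeze the two side buttons of the catch together so that the cradle tips foot down, and move the gripper away. Do not disturb the bottle, jars and glassware standing about.

Things in the scene. Friction and masses are not known exactly. Their poses are not given: they have to be found in the camera images.
- logger_mid (a point): Centre of the loose logger, a sealed grey box 150 (x, its length) x 46 x 46 mm (z up) with alike black end caps, lying flat on the bench. A hidden weight (0.4-0.5 of about 0.7 kg) sits 36 mm from the middle in either end; which one has nothing to do with the direction of x.
- handle_grip (a point): Centre of the grip of the logger's carrying handle: an upright black block 24 x 24 mm (x along, y across the logger), 48 mm high, on a thin steel bridge over the logger's middle. The handle is pivoted at mid-length 33 mm above the logger's underside and swings +-0.38 rad; the grip's centre is 54 mm above the pivot. Lifted by it held upright, the logger tips 0.38 rad, heavy end down.
- stand: Fixed stand carrying cradle and catch; turned and placed anywhere left or right. Origin on the bench under the cradle's middle, x to the cradle's foot. Grey base plate 110 mm wide, 12 mm thick, from x = -105 to 145 mm; two cheeks 45 mm either side of the middle, 62 mm high.
- cradle_floor (a point): Centre of the upper face of the aluminium cradle's floor, 62 mm above the bench when level; x points to the foot (the end at the buttons), y across. A tray 162 mm long inside with 12 mm end walls; side guides 53 mm apart, 22 mm high, near the ends only (open in the middle for the handle arms). Its axle runs across, 12 mm below this point.
- cradle (a joint): Tilt of the cradle, rad: 0 level (as it starts), 0.32 fully foot down. The catch blocks it until freed. A light spring brings it back to level: freed, it tips and stays tipped only if the logger's heavy end lies at the foot.
- catch_mid (a point): Midway between the two catch buttons, 62 mm above the bench, 126 mm from the cradle's middle beyond its foot; x away from the cradle, y towards the left button. Buttons: black upright pads 26 mm long (x), from 46 to 78 mm above the bench, outer faces 64 mm apart along y. Between them a grey block 24 mm wide, 80 mm high.
- button_left (a joint): Travel of the +y catch button towards the middle, m: 0 out, 0.008 fully in (3 N at the start, 6.5 N at the end; springs back). The catch is free only while both buttons are in by 0.005 or more; both fully in measure 48 mm over their outer faces.
- button_right (a joint): The same for the -y button.
- reagent: Bystander, to be left alone: tall amber glass bottle with black cap, 66 mm diameter, 230 mm high; stands in the way between the logger and the cradle. Origin: centre of its underside.
- flask: Bystander, to be left alone: conical glass flask, 72 mm wide at the foot, 103 mm high. Origin: centre of its underside.
- beaker: Bystander, to be left alone: glass beaker, 80 mm wide, 100 mm high. Origin: centre of its underside.
- jar: Bystander, to be left alone: clear jar with a blue cap, 56 mm diameter, 90 mm high. Origin: centre of its underside.
- jar2: Bystander, to be left alone: smaller clear jar with a blue cap, 48 mm diameter, 75 mm high. Origin: centre of its underside.
Things that resemble listed ones, but are neither listed nor needed, are in the scene too. Of the things like the part that bears logger_mid, leave any that is orange; of the rest the smaller one is meant.

How it is judged:
On the way, in this order (a step that is already met when the one before it is completed fails the run):
1. the logger is lifted clear of the bench by its handle and one end has visibly dropped (height (world z) of logger_mid above 0.06 m and (angle between logger_mid's own x axis and vertical below 1.4 rad or angle between logger_mid's own x axis and vertical above 1.74 rad)), for 0.2 s.
2. the logger lies in the level cradle, let go (x of logger_mid in the frame of cradle_floor between -0.012 and 0.012 m and y of logger_mid in the frame of cradle_floor between -0.008 and 0.008 m and z of logger_mid in the frame of cradle_floor between 0.018 and 0.03 m and angle between the x axis of logger_mid and the x axis of cradle_floor, either way round below 0.12 rad and value of joint cradle below 0.05 rad and contact force between the fingers and logger below 0.3 N), for 0.2 s.
At the end, for the whole second after the job is handed in: The cradle is tipped foot down (over 0.27 of its 0.32 rad) and stays so by the logger's weight alone; the logger lies flat in it (centre within 12 mm along and 8 mm across, 18 to 30 mm above the cradle floor, axis within 0.12 rad), at rest and released (x of logger_mid in the frame of cradle_floor between -0.012 and 0.012 m and y of logger_mid in the frame of cradle_floor between -0.008 and 0.008 m and z of logger_mid in the frame of cradle_floor between 0.018 and 0.03 m and angle between the x axis of logger_mid and the x axis of cradle_floor, either way round below 0.12 rad and value of joint cradle above 0.27 rad and linear speed of logger below 0.02 m/s and angular speed of logger below 0.1 rad/s); the robot touches nothing.
It fails at once if a bottle, jar, flask or beaker standing about is moved by more than 30 mm (distance of any of reagent, flask, beaker, jar, jar2 from where it was at the start of the episode above 0.03 m).
It fails at once if the logger is dropped or slammed into the cradle (over 60 N) (contact force between logger and cradle above 60 N).
It also fails if it takes over 72 s, if anything falls off the work surface, if the arm or the gripper's body presses on something with over 40 N, if the wrist force passes 120 N, or if a joint passes its speed limit or range.

## Robot

A 6-joint arm with a two-finger parallel gripper is mounted at the origin on the work surface. World frame = base frame: x ahead of the robot, y to its left, z up, the work surface at z = 0. Lengths are in m, angles in rad, forces in N, time in s.
With the tool pointing down it reaches from about 0.35 to 0.925 m from the base axis. Payload 6.4 kg.
Tool frame: the origin (TCP) lies at the very end of the fingers, on their centre line; the grasp point (between the pads) lies 19 mm behind it; z points along the fingers, y is the line along which they close (so a half turn about z gives the same grasp; the last joint's range is limited). The gripper opens to 85 mm and grips with 20 to 120 N. Pads are 22 mm wide; open, the fingers measure 114 mm over their backs; the gripper's body (76 mm by 85 mm) begins 54 mm behind the grasp point. The pads swing forward as they close: fully open they stand 13 mm farther back than shut.
Start: joints at [-1.409, 0.245, 1.558, -0, 1.339, -0.174], TCP at [0.214, -0.614, 0.231] pointing down, gripper open.
Joint ranges: [-3.13, 3.13], [-1.02, 2.26], [0.13, 2.54], [-0.95, 4.09], [0.21, 2.88], [-2.74, 2.74]. Speed limits (rad/s): [2.57, 2.57, 3.14, 3.14, 3.14, 3.14].

## Interface

Orientations are given as a rotation vector (axis times angle).
In Python, from rig import telemetry, cams, job gives the robot as it stands. The module is installed in compiled form; this text tells all that it offers.
- The arm moves only by the tool servo_tool, never from a script. Its arguments are lists of equal length, an entry for each row: "jaw": the gripper command: -1 is shut, 1 is fully open, values between are in proportion; "offset": the shift along the tool's x, y, z as a fraction of full scale, a list of three; "rotation": the turn, a rotation vector about the tool's x, y, z as a fraction of full scale, a list of three. In form: {"jaw": [jaw, ...], "offset": [[dx, dy, dz], ...], "rotation": [[wx, wy, wz], ...]}. A call has 1 to 20 rows; each row is the pose to reach, as a shift and turn from the pose commanded when the call began, along the tool's axes at that moment; what a row does not reach only later rows make up. Full scale, the value 1, is 200 mm for a shift and 60 degrees for a turn. A row lasts 1/8 s, in which the tool goes at most 62.5 mm and 10.7 degrees, less where a joint would pass 70% of its speed; a pose out of reach is approached as far as the arm can. A call with a number of a shift or a turn outside -1 to 1 is refused whole. A call with a gripper value outside its range is refused whole. The fingers move at their own pace and stop on an object; "newtons" is the grip in N (left out, the last holds). Time passes only in rows, so rows that repeat a pose let the fingers close. It gives the time, the measured TCP pose, the force, the opening and the grip force at its end, in the units of the state.
- telemetry.get_obs(): the state, without advancing time (a new reading comes with each control period).
- cams.snapshot(name): name is "scene" or "side" or "wrist"; returns a dict with "image" (420x560x3 uint8, blue, green, red), "range_z" (420x560 float32, m along the optical axis (not along the pixel's ray), 0 where there is no reading), "vertical_fov" (degrees; the focal length in pixels is half the picture's height over the tangent of half this angle, whatever the lens; pixels are square), "cx", "cy" (the principal point, pixels), "k1" (the pictures are not rectified: a ray, as slopes to the right and down, at radius r is drawn at 1 + k1 r^2 times it, then the intrinsics apply), "extrinsics" (4x4, takes a point from camera to world coordinates). Camera axes: x right, y down, z forward; pixel columns grow to the right and rows downward; lengths in m; the calibration is good to about 2 mm. A picture is of the moment at which its call begins.
- job.job_done(): hands the job in; it is judged then, once.
The state is a dict: "clock": time; "joints": joint angles; "joint_vel": joint speeds; "tau": joint torques, N m; "ee_pos": TCP position; "tool_rot": TCP orientation; "contact_force": force on the tool from outside, world axes, zero at the start; "wrist_torque": the same for the moment, N m; "grip_width": finger opening in m; "gripper_force": force on a finger pad.
Only numpy, scipy, OpenCV 4.12 (cv2) and the standard library are available. Lean on these libraries where they do the work, as an engineer would, in place of code of your own. Each camera call takes 0.05 s, during which the arm holds its last target. There are 200 camera calls.

## Working session

There is one attempt and no reset: what is moved stays moved. The work goes in short steps, Python scripts to look and compute and a tool call to move; the robot and the scene stay as the last step left them, time stands still between calls to the robot, and variables do not carry over. Pictures are saved under pics/ and viewed, at most 10 in all, crops included, and the job is handed in when it is done.

Besides the shell and the picture viewer there is one more tool, called after "Call:" as a command line: name --argument value ..., lists and objects as JSON in quotes. servo_tool: Moves the arm, as the interface text tells. Its arguments: {"type":"object","properties":{"jaw":{"type":"array","items":{"type":"number"}},"offset":{"type":"array","items":{"type":"array","items":{"type":"number"}}},"rotation":{"type":"array","items":{"type":"array","items":{"type":"number"}}},"newtons":{"type":"number"}},"required":["jaw","offset","rotation"]}

```bash
mkdir -p pics; cat > h.py <<'E'
import numpy as np, cv2
from rig import telemetry, cams, job
def snap(n):
    s=cams.snapshot(n); im=s["image"]; d=s["range_z"]; h,w=d.shape
    f=h/2/np.tan(np.radians(s["vertical_fov"])/2)
    K=np.array([[f,0,s["cx"]],[0,f,s["cy"]],[0,0,1.]]); D=np.array([s["k1"],0,0,0,0.])
    uv=np.stack(np.meshgrid(np.arange(w),np.arange(h)),-1).reshape(-1,1,2).astype(np.float64)
    r=cv2.undistortPoints(uv,K,D).reshape(h,w,2)
    rays=np.concatenate([r,np.ones((h,w,1))],-1); E=s["extrinsics"]
    P=(rays*d[...,None])@E[:3,:3].T+E[:3,3]; P[d==0]=np.nan
    return dict(im=im,d=d,P=P,R=rays@E[:3,:3].T,o=E[:3,3],E=E)
def plane(S,u,v,z):
    r=S["R"][int(v),int(u)]; return S["o"]+r*(z-S["o"][2])/r[2]
E
python3 - <<'E'
from h import *
a=snap("scene");b=snap("side")
np.savez("s0.npz",**{k+x:v for x,S in(("a",a),("b",b)) for k,v in S.items()})
cv2.imwrite("pics/a.png",cv2.resize(a["im"],(800,600)));cv2.imwrite("pics/b.png",cv2.resize(b["im"],(800,600)))
print(a["o"],b["o"],telemetry.get_obs())
E
```

```text
[ 0.93215429 -0.546722    1.0333007 ] [ 0.17972912 -1.31506605  1.00595276] {'clock': 0.1, 'joints': array([-1.40905970e+00,  2.45770137e-01,  1.55888902e+00, -1.61914392e-05,
        1.33867958e+00, -1.74098670e-01]), 'joint_vel': array([-0.00283834, -0.00316808, -0.00224065, -0.00042184, -0.00113695,
       -0.00093121]), 'tau': array([-8.66874188e-05, -4.30670750e+01, -3.27129149e+01, -1.88129225e-04,
        2.83033449e-03, -1.16903681e-06]), 'ee_pos': array([ 0.21413417, -0.61319047,  0.2302756 ]), 'tool_rot': array([-3.09568335e+00, -5.24767227e-01,  7.78857266e-06]), 'contact_force': array([-0.27424006, -0.39401029,  0.32985227]), 'wrist_torque': array([0.01529179, 0.03120217, 0.02005202]), 'gripper_force': 0.0, 'grip_width': 0.08497412153527485}
```

View pics/a.png

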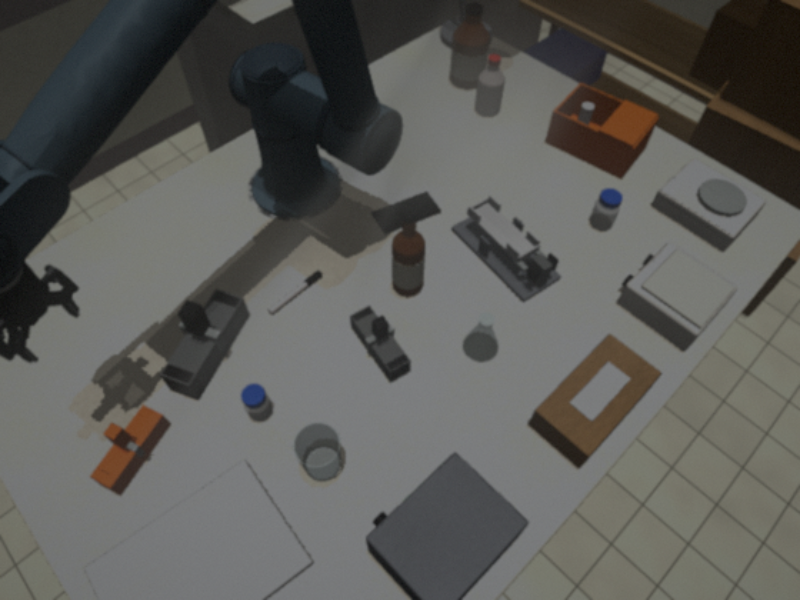

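View pics/b.png

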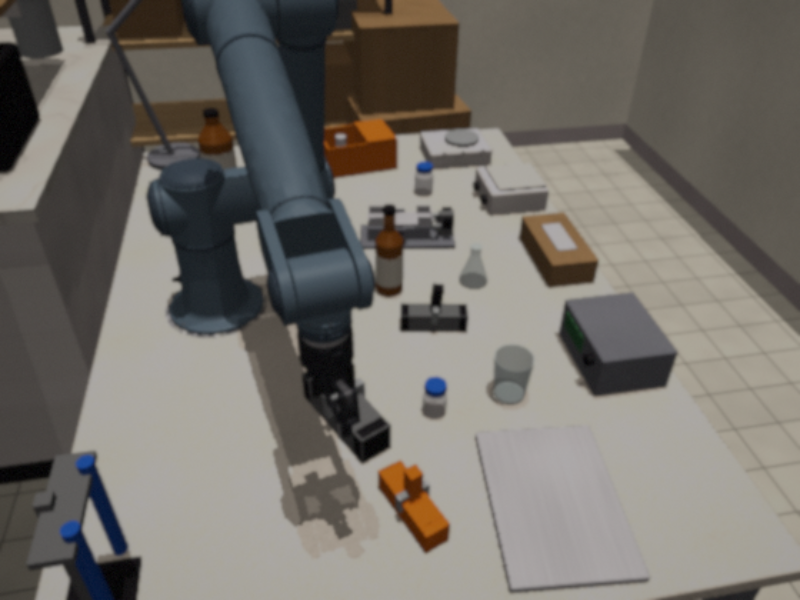

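Scene picture (800x600): logger candidates are large grey (205,343), small grey (380,342) and orange (130,448). By the description, the small grey one at (380,342) is meant. The cradle stand is at (505,250) with black buttons at its lower right (545,268); the reagent bottle is at (407,262), flask (480,340), jars (255,400) and (607,205), beaker (322,452).

```bash
python3 - <<'E'
from h import *
z=np.load("s0.npz")
im=z["ima"];P=z["Pa"]
def reg(n,u0,u1,v0,v1,zl,zh,Q=P):
    m=np.zeros(Q.shape[:2],bool); m[int(v0*.7):int(v1*.7),int(u0*.7):int(u1*.7)]=1
    m&=(Q[...,2]>zl)&(Q[...,2]<zh); p=Q[m]; 
    r=cv2.minAreaRect((p[:,:2]*1000).astype(np.float32)); print(n,len(p),np.round(p.mean(0),3),r, "zmed",np.round(np.median(p[:,2]),3)); return p
reg("logger",340,420,300,385,.036,.052)
reg("loggerall",340,420,300,385,.012,.052)
reg("grip",340,420,300,385,.075,.13)
reg("big",160,250,285,400,.04,.08)
reg("standbase",445,565,190,300,.008,.016)
reg("cradle floor",445,565,190,300,.055,.069)
reg("top",445,565,190,300,.074,.095)
reg("bottle",385,430,215,297,.02,.26)
reg("flask",460,500,315,362,.01,.12)
reg("jarB",590,625,180,230,.02,.12)
Q=z["Pb"]
reg("logger b",395,470,295,335,.036,.052,Q)
reg("grip b",425,447,280,310,.075,.13,Q)
reg("stand b",355,460,200,250,.008,.016,Q)
c=np.hstack([cv2.resize(im[195:285,225:315],(400,400),interpolation=2),cv2.resize(im[125:215,310:400],(400,400),interpolation=2)])
cv2.imwrite("pics/c.png",c)
E
```

```text
logger 683 [ 0.49  -0.168  0.044] ((481.8278503417969, -165.3070831298828), (56.69493103027344, 153.3450164794922), 82.71615600585938) zmed 0.045
loggerall 842 [ 0.493 -0.171  0.041] ((482.7840881347656, -164.79644775390625), (58.273040771484375, 153.77578735351562), 79.21002197265625) zmed 0.044
grip 132 [ 0.491 -0.168  0.101] ((488.9624938964844, -165.62181091308594), (25.771488189697266, 24.474130630493164), 77.41555786132812) zmed 0.107
big 1678 [ 0.268 -0.421  0.061] ((294.538818359375, -387.54217529296875), (187.26634216308594, 214.22030639648438), 30.82731056213379) zmed 0.063
standbase 936 [0.505 0.178 0.011] ((493.9629211425781, 198.43673706054688), (108.44969940185547, 251.08047485351562), 83.19352722167969) zmed 0.011
cradle floor 940 [0.487 0.204 0.061] ((500.03216552734375, 195.00062561035156), (104.306396484375, 226.45797729492188), 73.8379898071289) zmed 0.061
top 268 [0.541 0.195 0.079] ((502.9818115234375, 201.86972045898438), (65.06465911865234, 225.45523071289062), 81.03829193115234) zmed 0.078
bottle 1012 [ 0.421 -0.028  0.122] ((413.07745361328125, -21.58094024658203), (66.48133850097656, 52.66264724731445), 36.537620544433594) zmed 0.129
flask 518 [ 0.624 -0.025  0.052] ((622.5081176757812, -23.405696868896484), (67.01150512695312, 49.266048431396484), 30.67687225341797) zmed 0.046
jarB 407 [0.594 0.428 0.066] ((590.240966796875, 435.6758728027344), (52.53343963623047, 51.71903991699219), 67.76210021972656) zmed 0.068
logger b 480 [ 0.479 -0.17   0.044] ((480.034912109375, -168.6385498046875), (58.82316970825195, 148.93792724609375), 79.35379791259766) zmed 0.044
grip b 108 [ 0.484 -0.173  0.097] ((484.7322692871094, -168.63247680664062), (32.3607063293457, 26.852859497070312), 77.28502655029297) zmed 0.1
stand b 427 [0.494 0.189 0.011] ((491.0135192871094, 199.32733154296875), (113.40673065185547, 249.7947235107422), 80.69426727294922) zmed 0.01
```

View pics/c.png

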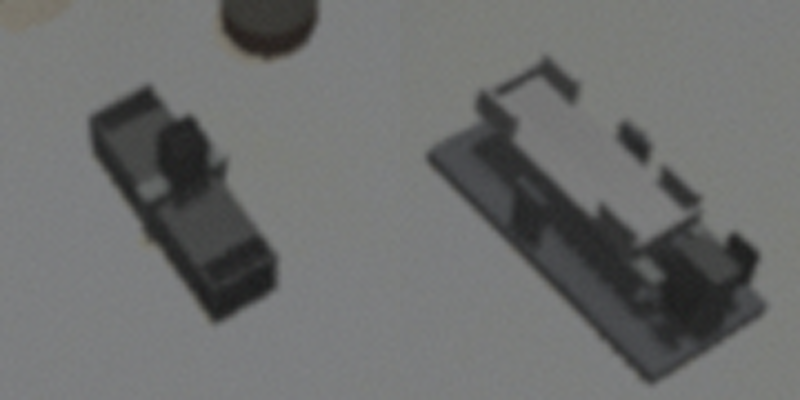

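The crop confirms the choice: a small grey box with black caps and handle (left, grip at ~(185,150)). On the right is the cradle, with its black buttons at the lower right, so the foot points roughly to world +x.

```bash
cat >> h.py <<'E'
from scipy.spatial.transform import Rotation as Ro
def cmd(p0,R0,p,yaw):
    """offset & rotation fractions from pose (p0,R0) to p with tool down, tool x at yaw (deg)"""
    c,s=np.cos(np.radians(yaw)),np.sin(np.radians(yaw))
    Rt=Ro.from_matrix(np.array([[c,s,0],[s,-c,0],[0,0,-1.]]))
    print("off",np.round(R0.inv().apply(np.array(p)-p0)/.2,4),"rot",np.round((R0.inv()*Rt).as_rotvec()/np.radians(60),4)); return np.array(p),Rt
def now():
    o=telemetry.get_obs(); R=Ro.from_rotvec(o["tool_rot"]); x=R.as_matrix()[:,0]
    print("t",o["clock"],"pos",np.round(o["ee_pos"],4),"yaw",np.degrees(np.arctan2(x[1],x[0])),"z",R.as_matrix()[:,2].round(3),"F",o["contact_force"].round(1),"w",o["grip_width"],"g",o["gripper_force"],"j",o["joints"].round(2))
    return o["ee_pos"],R
E
python3 - <<'E'
from h import *
s=now()
s=cmd(*s,(.32,-.46,.26),5); s=cmd(*s,(.42,-.30,.26),-9); s=cmd(*s,(.44,-.17,.26),-9)
E
```

```text
t 0.1 pos [ 0.2141 -0.6132  0.2303] yaw 19.242144947073673 z [-0.     0.002 -1.   ] F [-0.3 -0.4  0.3] w 0.08497412153527485 g 0.0 j [-1.41  0.25  1.56 -0.    1.34 -0.17]
off [ 0.7522 -0.549  -0.1475] rot [-1.700e-03 -1.000e-04  2.374e-01]
off [ 0.5678 -0.7534  0.    ] rot [0.     0.     0.2333]
off [-0.0029 -0.6576  0.    ] rot [0. 0. 0.]
```

Call:
servo_tool --jaw '[1, 1, 1, 1, 1]' --offset '[[0.75, -0.55, -0.15], [0.75, -0.55, -0.15], [0.75, -0.55, -0.15], [0.75, -0.55, -0.15], [0.75, -0.55, -0.15]]' --rotation '[[0, 0, 0.237], [0, 0, 0.237], [0, 0, 0.237], [0, 0, 0.237], [0, 0, 0.237]]'

```text
clock: 0.72
ee_pos: [0.3195, -0.4604, 0.261]
tool_rot: [-3.138, -0.138, 0.001]
contact_force: [-0.3, -0.3, 1.2]
grip_width: 0.0858
gripper_force: 0.0
```

Call:
servo_tool --jaw '[1, 1, 1, 1, 1]' --offset '[[0.57, -0.75, 0], [0.57, -0.75, 0], [0.57, -0.75, 0], [0.57, -0.75, 0], [0.57, -0.75, 0]]' --rotation '[[0, 0, 0.233], [0, 0, 0.233], [0, 0, 0.233], [0, 0, 0.233], [0, 0, 0.233]]'

```text
clock: 1.35
ee_pos: [0.4196, -0.302, 0.2609]
tool_rot: [-3.132, 0.247, 0.001]
contact_force: [-0.2, -0.2, 0.3]
grip_width: 0.0851
gripper_force: 0.0
```

Call:
servo_tool --jaw '[1, 1, 1, 1, 1, 1]' --offset '[[0, -0.66, 0], [0, -0.66, 0], [0, -0.66, 0], [0, -0.66, 0], [0, -0.66, 0], [0, -0.66, 0]]' --rotation '[[0, 0, 0], [0, 0, 0], [0, 0, 0], [0, 0, 0], [0, 0, 0], [0, 0, 0]]'

```text
clock: 2.1
ee_pos: [0.4404, -0.172, 0.2612]
tool_rot: [-3.132, 0.249, 0.0]
contact_force: [-0.4, -0.1, -0.7]
grip_width: 0.0851
gripper_force: 0.0
```

```bash
python3 - <<'E'
from h import *
s=now()
w=snap("wrist"); np.savez("w1.npz",**w); print(w["o"],w["E"][:3,2])
cv2.imwrite("pics/w1.png",w["im"])
P=w["P"]
for n,l,h in(("top",.04,.052),("grip",.075,.125)):
    m=(P[...,2]>l)&(P[...,2]<h)&(np.hypot(P[...,0]-.483,P[...,1]+.168)<.11); p=P[m]
    if len(p): print(n,len(p),p.mean(0).round(4),cv2.minAreaRect((p[:,:2]*1000).astype(np.float32)),np.percentile(p[:,2],[5,50,95]))
E
```

```text
t 2.1 pos [ 0.4404 -0.172   0.2612] yaw -9.09116317264758 z [-0.  0. -1.] F [-0.4 -0.1 -0.7] w 0.08511989003446406 g 0.0 j [-0.61 -0.21  1.96 -0.    1.39  1.12]
[ 0.51808849 -0.1841386   0.40302735] [-0.30431277  0.04754597 -0.95138484]
top 4331 [ 0.4862 -0.1646  0.0453] ((481.1123046875, -163.6007080078125), (46.09140396118164, 151.2940216064453), 79.13983154296875) [0.04401595 0.04529309 0.04662505]
grip 641 [ 0.4882 -0.1644  0.1093] ((488.1282043457031, -164.3134765625), (24.196205139160156, 23.822935104370117), 80.54290771484375) [0.10735168 0.10965164 0.11123493]
```

View pics/w1.png

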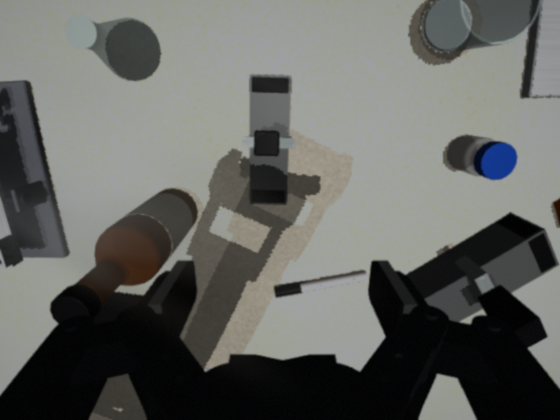

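The wrist view shows the small logger at ~(268,140) with its handle block at (266,143), long axis vertical in the picture; the bottle lies left at (130,250), flask (130,50), jar2 (495,160). The grip leans slightly, so I go to its centre (0.486,-0.164).

```bash
python3 - <<'E'
from h import *
s=now()
s=cmd(*s,(.486,-.164,.14),-10.9); s=cmd(*s,(.486,-.164,.069),-10.9)
E
```

```text
t 2.15 pos [ 0.4404 -0.1717  0.2612] yaw -9.066391583553361 z [-0.  0. -1.] F [ 0.3  0.6 -1.3] w 0.08545773619818117 g 0.0 j [-0.61 -0.21  1.97 -0.    1.39  1.12]
off [ 0.2192 -0.0742  0.606 ] rot [0.     0.0003 0.0306]
off [0.    0.    0.355] rot [0. 0. 0.]
```

Call:
servo_tool --jaw '[1, 1, 1, 1, 1, 1, 1]' --offset '[[0.219, -0.074, 0], [0.219, -0.074, 0.2], [0.219, -0.074, 0.4], [0.219, -0.074, 0.606], [0.219, -0.074, 0.606], [0.219, -0.074, 0.606], [0.219, -0.074, 0.606]]' --rotation '[[0, 0, 0.031], [0, 0, 0.031], [0, 0, 0.031], [0, 0, 0.031], [0, 0, 0.031], [0, 0, 0.031], [0, 0, 0.031]]'

```text
clock: 3.02
ee_pos: [0.4875, -0.1637, 0.1424]
tool_rot: [3.126, -0.296, 0.006]
contact_force: [-0.5, -1.1, -0.5]
grip_width: 0.0854
gripper_force: 0.0
```

Call:
servo_tool --jaw '[1, 1, 1, 1, 1, -1, -1, -1, -1, -1, -1, -1, -1, -1]' --offset '[[0, 0, 0.12], [0, 0, 0.24], [0, 0, 0.355], [0, 0, 0.355], [0, 0, 0.355], [0, 0, 0.355], [0, 0, 0.355], [0, 0, 0.355], [0, 0, 0.355], [0, 0, 0.355], [0, 0, 0.355], [0, 0, 0.355], [0, 0, 0.355], [0, 0, 0.355]]' --rotation '[[0, 0, 0], [0, 0, 0], [0, 0, 0], [0, 0, 0], [0, 0, 0], [0, 0, 0], [0, 0, 0], [0, 0, 0], [0, 0, 0], [0, 0, 0], [0, 0, 0], [0, 0, 0], [0, 0, 0], [0, 0, 0]]' --newtons 80

```text
clock: 4.78
ee_pos: [0.4863, -0.1631, 0.0694]
tool_rot: [3.127, -0.296, 0.0]
contact_force: [-1.7, -1.4, 5.0]
grip_width: 0.0231
gripper_force: 78.5
```

```bash
python3 - <<'E'
from h import *
s=now()
E
```

```text
t 4.775 pos [ 0.4863 -0.1631  0.0694] yaw -10.814340291356608 z [ 0. -0. -1.] F [-1.7 -1.4  5. ] w 0.02308052598699174 g 78.50771427154541 j [-0.54  0.14  2.   -0.    0.99  1.21]
```

Gripped at 23 mm. Lift, slowly at first.

Call:
servo_tool --jaw '[-1, -1, -1, -1, -1, -1, -1, -1, -1, -1, -1, -1]' --offset '[[0, 0, -0.05], [0, 0, -0.1], [0, 0, -0.15], [0, 0, -0.22], [0, 0, -0.3], [0, 0, -0.45], [0, 0, -0.6], [0, 0, -0.8], [0, 0, -1], [0, 0, -1], [0, 0, -1], [0, 0, -1]]' --rotation '[[0, 0, 0], [0, 0, 0], [0, 0, 0], [0, 0, 0], [0, 0, 0], [0, 0, 0], [0, 0, 0], [0, 0, 0], [0, 0, 0], [0, 0, 0], [0, 0, 0], [0, 0, 0]]'

```text
clock: 6.28
ee_pos: [0.485, -0.1621, 0.2664]
tool_rot: [-3.126, 0.296, 0.007]
contact_force: [0.1, -0.3, -7.3]
grip_width: 0.0234
gripper_force: 79.7
```

```bash
python3 - <<'E'
from h import *
s=now()
w=snap("wrist"); b=snap("side"); np.savez("w2.npz",**w)
i=np.hstack([cv2.resize(w["im"],(400,300)),cv2.resize(b["im"][130:280,200:400],(400,300))]);cv2.imwrite("pics/w2.png",i)
P=w["P"]; m=(np.hypot(P[...,0]-.486,P[...,1]+.163)<.09)&(P[...,2]>.12)&(P[...,2]<.27)
p=P[m]; c,sn=np.cos(np.radians(-10.8)),np.sin(np.radians(-10.8))
t=(p[:,0]-.4863)*c+(p[:,1]+.1631)*sn
for l in np.arange(-.09,.09,.02):
    k=(t>l)&(t<l+.02)
    if k.sum()>5: print(round(l,3),k.sum(),np.percentile(p[k,2],[10,50,90]).round(3))
E
```

```text
t 6.275 pos [ 0.485  -0.1621  0.2664] yaw -10.823502249643756 z [-0.004  0.002 -1.   ] F [ 0.1 -0.3 -7.3] w 0.02342611984956019 g 79.70579624176025 j [-0.54 -0.11  1.87  0.    1.39  1.22]
-0.01 2129 [0.244 0.247 0.264]
0.01 2503 [0.248 0.251 0.253]
0.03 3102 [0.254 0.256 0.259]
0.05 4040 [0.243 0.26  0.262]
0.07 628 [0.221 0.228 0.234]
```

View pics/w2.png

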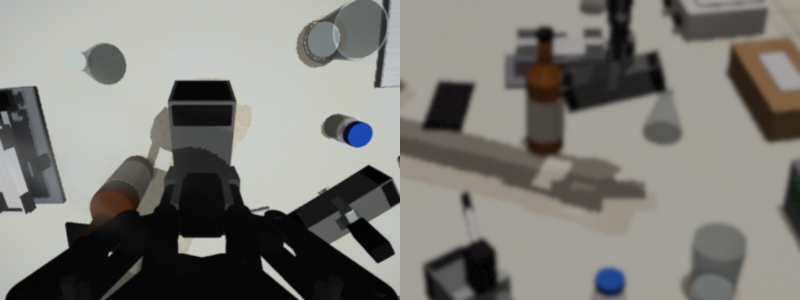

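The hanging logger's top slopes upward along tool +x (the far, world +x end; black cap at left-panel pixel (200,95) is raised), so the heavy end is the −x one. The foot is at +x, so I must turn it half round. First raise it and go over past the bottle, with a look at the stand on the way.

```bash
python3 - <<'E'
from h import *
s=now()
s=cmd(*s,(.50,-.15,.39),-10.8);s=cmd(*s,(.50,.03,.39),-10.8)
E
```

```text
t 6.375 pos [ 0.4854 -0.1624  0.2671] yaw -10.823581210262315 z [-0.003  0.002 -1.   ] F [ 0.3 -0.4 -7.3] w 0.023264780493806574 g 79.70747709274292 j [-0.54 -0.11  1.87  0.    1.39  1.22]
off [ 0.0582 -0.0753 -0.6148] rot [-0.0012  0.0031 -0.0004]
off [-0.1686 -0.8841  0.    ] rot [0. 0. 0.]
```

Call:
servo_tool --jaw '[-1, -1, -1, -1, -1, -1]' --offset '[[0.02, -0.02, -0.15], [0.04, -0.05, -0.3], [0.06, -0.07, -0.45], [0.06, -0.075, -0.615], [0.06, -0.075, -0.615], [0.06, -0.075, -0.615]]' --rotation '[[0, 0, 0], [0, 0, 0], [0, 0, 0], [0, 0, 0], [0, 0, 0], [0, 0, 0]]'

```text
clock: 7.12
ee_pos: [0.5002, -0.1501, 0.3897]
tool_rot: [-3.126, 0.296, 0.005]
contact_force: [0.0, -0.3, -6.9]
grip_width: 0.0227
gripper_force: 80.5
```

Call:
servo_tool --jaw '[-1, -1, -1, -1, -1, -1, -1, -1, -1, -1]' --offset '[[-0.02, -0.1, 0], [-0.04, -0.25, 0], [-0.08, -0.4, 0], [-0.12, -0.55, 0], [-0.15, -0.7, 0], [-0.17, -0.8, 0], [-0.17, -0.88, 0], [-0.17, -0.88, 0], [-0.17, -0.88, 0], [-0.17, -0.88, 0]]' --rotation '[[0, 0, 0], [0, 0, 0], [0, 0, 0], [0, 0, 0], [0, 0, 0], [0, 0, 0], [0, 0, 0], [0, 0, 0], [0, 0, 0], [0, 0, 0]]'

```text
clock: 8.38
ee_pos: [0.5004, 0.0283, 0.3919]
tool_rot: [3.127, -0.298, -0.0]
contact_force: [-0.4, -0.9, -7.6]
grip_width: 0.0227
gripper_force: 80.4
```

```bash
python3 - <<'E'
from h import *
s=now()
w=snap("wrist"); np.savez("w3.npz",**w); P=w["P"]
cv2.imwrite("pics/w3.png",w["im"])
for n,l,h in(("base",.006,.018),("floor",.057,.066),("ends/catch",.070,.076),("catch",.076,.09)):
    m=(P[...,2]>l)&(P[...,2]<h)&(np.hypot(P[...,0]-.493,P[...,1]-.199)<.155); p=P[m]
    if len(p): print(n,len(p),p.mean(0).round(4),cv2.minAreaRect((p[:,:2]*1000).astype(np.float32)))
# logger tilt, light end
ps,R=s; q=(P-ps)@R.as_matrix(); m=(abs(q[...,1])<.02)&(q[...,2]<.06)&(q[...,2]>-.02)&(q[...,0]>.02)&(q[...,0]<.1); q=q[m]
for l in np.arange(.02,.1,.01):
    k=(q[:,0]>l)&(q[:,0]<l+.01)
    if k.sum()>5: print(l.round(2),k.sum(),np.percentile(q[k,2],[5,50,95]).round(4))
E
```

```text
t 8.375 pos [0.5004 0.0283 0.3919] yaw -10.880260948593726 z [-0. -0. -1.] F [-0.4 -0.9 -7.6] w 0.02265452921518776 g 80.4149079322815 j [-0.17 -0.2   1.72 -0.    1.62  1.59]
base 3087 [0.5036 0.1725 0.011 ] ((493.0191955566406, 203.96109008789062), (109.81372833251953, 250.3875274658203), 81.56930541992188)
floor 3723 [0.483  0.2064 0.0609] ((502.04193115234375, 201.6461181640625), (103.49778747558594, 225.42295837402344), 78.03480529785156)
ends/catch 566 [0.5319 0.1984 0.0728] ((500.5164794921875, 201.25643920898438), (64.1555404663086, 227.33642578125), 82.2906723022461)
catch 982 [0.5487 0.1964 0.0796] ((502.7059326171875, 203.3634033203125), (63.873016357421875, 224.15025329589844), 81.16802215576172)
0.02 1129 [0.0131 0.0148 0.0164]
0.03 1252 [0.0102 0.0117 0.0134]
0.04 1384 [0.0066 0.0086 0.0104]
0.05 1598 [0.0037 0.0053 0.0071]
0.06 1871 [0.0032 0.0081 0.0223]
0.07 845 [0.025  0.0336 0.0456]
```

View pics/w3.png

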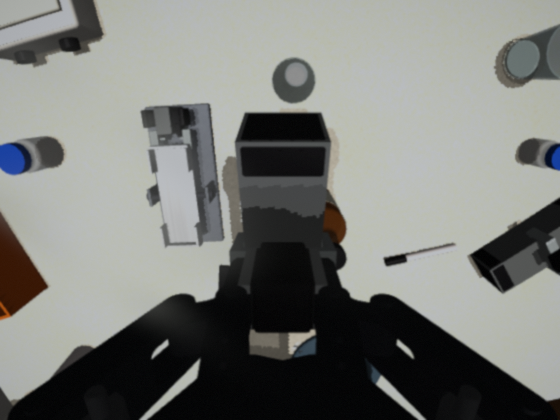

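The wrist view shows the stand at the left: catch at (165,118), tray floor (178,195), stand turned about -8.4°. The logger hangs with its raised light cap at (285,140). I'll refine the tray centre and logger end from this same picture.

```bash
python3 - <<'E'
from h import *
z=np.load("w3.npz"); P=z["P"]; im=z["im"]
a=np.radians(-8.4); c,s=np.cos(a),np.sin(a); O=np.array([.4745,.2065])
d=P[...,:2]-O; X=d@[c,s]; Y=d@[-s,c]; Z=P[...,2]
near=(abs(X)<.16)&(abs(Y)<.07)
def st(n,m): print(n,m.sum(),"X",np.percentile(X[m],[0.5,2,50,98,99.5]).round(4),"Y",np.percentile(Y[m],[.5,2,50,98,99.5]).round(4))
fl=near&(abs(Z-.061)<.005)&(im.min(-1)>130)&(abs(Y)<.04); st("floor bright",fl)
st("catch X>.1 z>.07",near&(X>.105)&(Z>.07)); st("guides",near&(X<.09)&(Z>.074)&(Z<.09))
st("guides head",near&(X<0)&(Z>.074)&(Z<.09));st("guides foot",near&(X>0)&(X<.085)&(Z>.074)&(Z<.09))
st("endwalls",near&(abs(X)<.1)&(Z>.069)&(Z<.0755)&(abs(Y)<.02))
b=near&(abs(Z-.011)<.004)
for x in (-.05,0,.05): st("base@%g"%x,b&(abs(X-x)<.02))
m=np.zeros_like(b);m[100:250,150:215]=1
m&=near&(Z>.056)
Rt=Ro.from_rotvec(telemetry.get_obs()["tool_rot"]).as_matrix(); q=(P-telemetry.get_obs()["ee_pos"])@Rt
for v in range(128,152,2): print(v,q[v,285].round(4))
E
```

```text
floor bright 3174 X [-0.0816 -0.0781  0.0056  0.0962  0.1022] Y [-0.0287 -0.0274  0.0028  0.0298  0.0312]
catch X>.1 z>.07 786 X [0.1054 0.1063 0.1235 0.1387 0.1398] Y [-0.0319 -0.0315 -0.0015  0.0306  0.0317]
guides 465 X [-0.0859 -0.084   0.0473  0.081   0.0824] Y [-0.0296 -0.0294  0.0178  0.0317  0.0324]
guides head 214 X [-0.086  -0.0855 -0.0647 -0.0468 -0.0466] Y [-0.0296 -0.0294  0.0069  0.0315  0.0318]
guides foot 251 X [0.0444 0.0451 0.0639 0.0818 0.0827] Y [-0.0295 -0.0293  0.0246  0.0319  0.0325]
endwalls 152 X [-0.0871 -0.0867 -0.0017  0.083   0.0831] Y [-0.0197 -0.0191  0.0003  0.019   0.0195]
base@-0.05 457 X [-0.0696 -0.0691 -0.0494 -0.0308 -0.0302] Y [-0.0542 -0.0536 -0.0344  0.0536  0.0546]
base@0 279 X [-0.0199 -0.0196  0.0082  0.0197  0.0198] Y [-0.0544 -0.0539 -0.0307 -0.0154  0.0539]
base@0.05 520 X [0.03   0.0306 0.0501 0.0691 0.0697] Y [-0.0542 -0.0539 -0.0353 -0.0159 -0.0153]
128 [0.0683 0.0014 0.0194]
130 [0.0675 0.0013 0.0164]
132 [0.0667 0.0013 0.0136]
134 [0.0658 0.0013 0.0125]
136 [0.0652 0.0013 0.0088]
138 [0.0644 0.0013 0.0062]
140 [0.0636 0.0012 0.005 ]
142 [0.0628 0.0012 0.0037]
144 [0.0618 0.0012 0.0044]
146 [0.0609 0.0012 0.0041]
148 [0.0598 0.0013 0.0047]
150 [0.0589 0.0013 0.0048]
```

```bash
python3 - <<'E'
from h import *
s=now()
for p,y in(((.50,.10,.39),35),((.48,.16,.39),80),((.47,.208,.36),126),((.4692,.2083,.25),171.6)): s=cmd(*s,p,y)
E
```

```text
t 8.425 pos [0.5004 0.0283 0.392 ] yaw -10.882052468573347 z [-0. -0. -1.] F [-0.1  0.2 -6.8] w 0.02315952513683987 g 80.41430711746216 j [-0.17 -0.2   1.72 -0.    1.62  1.59]
off [-0.0698 -0.3517  0.01  ] rot [ 1.000e-04  2.000e-04 -7.647e-01]
off [ 0.0902 -0.3031  0.    ] rot [ 0.    0.   -0.75]
off [ 0.2277 -0.0909  0.15  ] rot [ 0.      0.     -0.7667]
off [ 0.0036 -0.0024  0.55  ] rot [ 0.    0.   -0.76]
```

Call:
servo_tool --jaw '[-1, -1, -1, -1, -1, -1, -1, -1]' --offset '[[-0.01, -0.05, 0], [-0.02, -0.1, 0], [-0.03, -0.16, 0], [-0.04, -0.22, 0], [-0.05, -0.28, 0.01], [-0.06, -0.33, 0.01], [-0.07, -0.352, 0.01], [-0.07, -0.352, 0.01]]' --rotation '[[0, 0, -0.08], [0, 0, -0.2], [0, 0, -0.32], [0, 0, -0.44], [0, 0, -0.56], [0, 0, -0.68], [0, 0, -0.765], [0, 0, -0.765]]'

```text
clock: 9.43
ee_pos: [0.4999, 0.1006, 0.3901]
tool_rot: [-2.996, -0.945, 0.0]
contact_force: [0.1, 0.1, -7.2]
grip_width: 0.0232
gripper_force: 80.4
```

Call:
servo_tool --jaw '[-1, -1, -1, -1, -1, -1, -1, -1]' --offset '[[0.01, -0.04, 0], [0.02, -0.08, 0], [0.04, -0.13, 0], [0.05, -0.18, 0], [0.07, -0.23, 0], [0.08, -0.28, 0], [0.09, -0.303, 0], [0.09, -0.303, 0]]' --rotation '[[0, 0, -0.08], [0, 0, -0.2], [0, 0, -0.32], [0, 0, -0.44], [0, 0, -0.56], [0, 0, -0.68], [0, 0, -0.75], [0, 0, -0.75]]'

```text
clock: 10.42
ee_pos: [0.4797, 0.1604, 0.3901]
tool_rot: [-2.407, -2.018, 0.0]
contact_force: [0.3, -0.6, -6.3]
grip_width: 0.023
gripper_force: 80.5
```

Call:
servo_tool --jaw '[-1, -1, -1, -1, -1, -1, -1, -1]' --offset '[[0.03, -0.01, 0.02], [0.06, -0.02, 0.04], [0.1, -0.04, 0.06], [0.14, -0.05, 0.09], [0.18, -0.07, 0.12], [0.21, -0.08, 0.14], [0.228, -0.091, 0.15], [0.228, -0.091, 0.15]]' --rotation '[[0, 0, -0.08], [0, 0, -0.2], [0, 0, -0.32], [0, 0, -0.44], [0, 0, -0.56], [0, 0, -0.68], [0, 0, -0.767], [0, 0, -0.767]]'

```text
clock: 11.42
ee_pos: [0.4696, 0.2083, 0.3597]
tool_rot: [-1.428, -2.798, 0.001]
contact_force: [0.1, 0.5, -6.4]
grip_width: 0.0228
gripper_force: 80.5
```

Call:
servo_tool --jaw '[-1, -1, -1, -1, -1, -1, -1, -1, -1, -1]' --offset '[[0, 0, 0.02], [0, 0, 0.06], [0, 0, 0.12], [0, 0, 0.2], [0, 0, 0.28], [0, 0, 0.36], [0, 0, 0.45], [0.004, -0.002, 0.55], [0.004, -0.002, 0.55], [0.004, -0.002, 0.55]]' --rotation '[[0, 0, -0.08], [0, 0, -0.2], [0, 0, -0.32], [0, 0, -0.44], [0, 0, -0.56], [0, 0, -0.68], [0, 0, -0.76], [0, 0, -0.76], [0, 0, -0.76], [0, 0, -0.76]]'

```text
clock: 12.68
ee_pos: [0.4695, 0.2089, 0.2512]
tool_rot: [0.23, 3.132, 0.0]
contact_force: [-0.0, 0.0, -7.8]
grip_width: 0.0229
gripper_force: 80.3
```

```bash
python3 - <<'E'
from h import *
s=now()
w=snap("wrist"); np.savez("w4.npz",**w); P=w["P"]
a=snap("scene"); 
cv2.imwrite("pics/w4.png",np.hstack([cv2.resize(w["im"],(400,300)),cv2.resize(a["im"][100:235,290:470],(400,300))]))
ps,R=s; q=(P-ps)@R.as_matrix()
for v in range(100,200,3): print(v,q[v,285].round(4),end=" ")
s=cmd(*s,(.4692,.2083,.18),171.6);s=cmd(*s,(.4692,.2083,.130),171.6)
E
```

```text
t 12.675 pos [0.4695 0.2089 0.2512] yaw 171.6135276280887 z [ 0.002  0.    -1.   ] F [-0.   0.  -7.8] w 0.022900530889412126 g 80.34963726997375 j [ 0.2  -0.1   1.88 -0.    1.35 -1.23]
100 [0.0877 0.0033 0.239 ] 103 [0.0843 0.0033 0.2394] 106 [0.0805 0.0029 0.1787] 109 [0.0776 0.0029 0.1773] 112 [0.0745 0.003  0.1896] 115 [0.0749 0.0018 0.0404] 118 [0.0734 0.0017 0.0336] 121 [0.072  0.0017 0.0289] 124 [0.0706 0.0017 0.0248] 127 [0.0693 0.0016 0.0194] 130 [0.068  0.0016 0.017 ] 133 [0.0669 0.0016 0.0119] 136 [0.0657 0.0015 0.0082] 139 [0.0645 0.0015 0.0059] 142 [0.0634 0.0015 0.0034] 145 [0.0619 0.0015 0.0035] 148 [0.0603 0.0015 0.0049] 151 [0.0589 0.0015 0.0046] 154 [0.0575 0.0015 0.0048] 157 [0.056  0.0015 0.0051] 160 [0.0545 0.0016 0.0053] 163 [0.0527 0.0016 0.0066] 166 [0.051  0.0016 0.0079] 169 [0.0495 0.0016 0.0078] 172 [0.0482 0.0016 0.0066] 175 [0.0463 0.0016 0.0083] 178 [0.0451 0.0016 0.0069] 181 [0.0431 0.0016 0.0086] 184 [0.0413 0.0016 0.0096] 187 [0.0392 0.0017 0.0117] 190 [0.0378 0.0017 0.0109] 193 [0.0358 0.0017 0.012 ] 196 [0.0341 0.0017 0.0123] 199 [0.0321 0.0017 0.0134] off [ 0.0018 -0.0033  0.3558] rot [0.0003 0.0014 0.0002]
off [0.   0.   0.25] rot [0. 0. 0.]
```

View pics/w4.png

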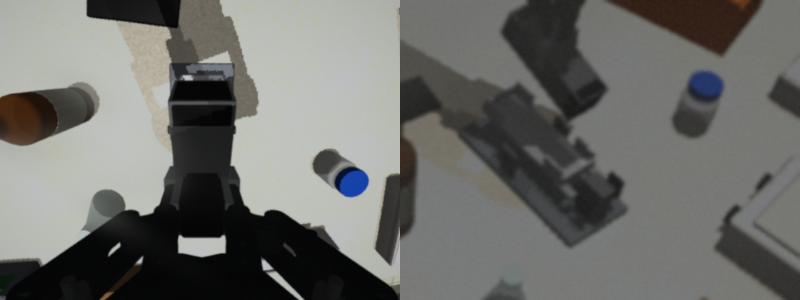

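```bash
python3 - <<'E'
from h import *
z=np.load("w4.npz"); P=z["P"]; o=telemetry.get_obs(); R=Ro.from_rotvec(o["tool_rot"]).as_matrix(); q=(P-o["ee_pos"])@R
Z=P[...,2]; X=q[...,0];Y=q[...,1]
def st(n,m): print(n,m.sum(),"X",np.percentile(X[m],[1,50,99]).round(4),"Y",np.percentile(Y[m],[1,50,99]).round(4))
n=(X>.03)&(X<.1)&(abs(Y)<.05)
st("tray hi",n&(Z>.069)&(Z<.09)); st("floor",n&(Z>.056)&(Z<.066)); st("logger",n&(Z>.225)&(Z<.255)&(X<.062))
E
```

```text
tray hi 262 X [0.0751 0.0789 0.0808] Y [-0.0298 -0.0004  0.029 ]
floor 153 X [0.0748 0.0758 0.0768] Y [-0.0266 -0.0004  0.0268]
logger 5224 X [0.0305 0.0475 0.0616] Y [-0.0222  0.0004  0.0229]
```

Lateral and lengthwise alignment agree within about 1 mm. Lowering gently.

Call:
servo_tool --jaw '[-1, -1, -1, -1, -1, -1, -1, -1, -1]' --offset '[[0, 0, 0.05], [0, 0, 0.11], [0, 0, 0.17], [0, 0, 0.23], [0, 0, 0.28], [0, 0, 0.32], [0, 0, 0.355], [0, 0, 0.355], [0, 0, 0.355]]' --rotation '[[0, 0, 0], [0, 0, 0], [0, 0, 0], [0, 0, 0], [0, 0, 0], [0, 0, 0], [0, 0, 0], [0, 0, 0], [0, 0, 0]]'

```text
clock: 13.9
ee_pos: [0.4692, 0.2091, 0.1795]
tool_rot: [0.227, 3.133, 0.0]
contact_force: [0.0, 0.2, -6.3]
grip_width: 0.0231
gripper_force: 80.4
```

Call:
servo_tool --jaw '[-1, -1, -1, -1, -1, -1, -1, -1, -1, -1, -1, -1, -1, -1, -1]' --offset '[[0, 0, 0.02], [0, 0, 0.04], [0, 0, 0.06], [0, 0, 0.08], [0, 0, 0.1], [0, 0, 0.12], [0, 0, 0.14], [0, 0, 0.16], [0, 0, 0.18], [0, 0, 0.195], [0, 0, 0.21], [0, 0, 0.22], [0, 0, 0.23], [0, 0, 0.23], [0, 0, 0.23]]' --rotation '[[0, 0, 0], [0, 0, 0], [0, 0, 0], [0, 0, 0], [0, 0, 0], [0, 0, 0], [0, 0, 0], [0, 0, 0], [0, 0, 0], [0, 0, 0], [0, 0, 0], [0, 0, 0], [0, 0, 0], [0, 0, 0], [0, 0, 0]]'

```text
clock: 15.78
ee_pos: [0.469, 0.209, 0.1331]
tool_rot: [0.227, 3.133, -0.0]
contact_force: [-0.4, -0.3, -4.5]
grip_width: 0.0232
gripper_force: 80.9
```

```bash
cat > tilt.py <<'E'
from h import *
s=now(); w=snap("wrist"); P=w["P"]; q=(P-s[0])@s[1].as_matrix(); X,Y,Z=q[...,0],q[...,1],q[...,2]
m=(abs(Y)<.02)&(X>.02)&(X<.09)&(P[...,2]>.06)
for l in np.arange(.02,.09,.01):
    k=m&(X>l)&(X<l+.01)
    if k.sum()>5: print(l.round(2),k.sum(),np.percentile(P[...,2][k],[5,50,95]).round(4))
E
python3 tilt.py
```

```text
t 15.775 pos [0.469  0.209  0.1331] yaw 171.69951725672274 z [ 0. -0. -1.] F [-0.4 -0.3 -4.5] w 0.02317341335717154 g 80.86393117904663 j [ 0.2   0.04  1.98 -0.    1.12 -1.23]
0.02 2139 [0.109  0.1108 0.232 ]
0.03 1203 [0.1091 0.1102 0.1112]
0.04 1282 [0.1095 0.1106 0.1116]
0.05 1333 [0.1102 0.1113 0.1124]
0.06 1421 [0.1104 0.1116 0.1127]
0.07 1261 [0.0614 0.0741 0.1086]
```

Call:
servo_tool --jaw '[-1, -1, -1, -1, -0.7, -0.4, 0, 0.3, 0.6, 1, 1, 1, 1, 1]' --offset '[[0, 0, 0.006], [0, 0, 0.012], [0, 0, 0.014], [0, 0, 0.014], [0, 0, 0.014], [0, 0, 0.014], [0, 0, 0.014], [0, 0, 0.014], [0, 0, 0.014], [0, 0, 0.014], [0, 0, 0.014], [0, 0, 0.014], [0, 0, 0.014], [0, 0, 0.014]]' --rotation '[[0, 0, 0], [0, 0, 0], [0, 0, 0], [0, 0, 0], [0, 0, 0], [0, 0, 0], [0, 0, 0], [0, 0, 0], [0, 0, 0], [0, 0, 0], [0, 0, 0], [0, 0, 0], [0, 0, 0], [0, 0, 0]]'

```text
clock: 17.58
ee_pos: [0.4689, 0.2091, 0.1303]
tool_rot: [-0.227, -3.133, 0.0]
contact_force: [0.8, 0.3, 0.6]
grip_width: 0.0853
gripper_force: 0.0
```

Call:
servo_tool --jaw '[1, 1, 1, 1, 1, 1, 1]' --offset '[[0, 0, -0.1], [0, 0, -0.25], [0, 0, -0.45], [0, 0, -0.7], [0, 0, -0.7], [0, 0, -0.7], [0, 0, -0.7]]' --rotation '[[0, 0, 0], [0, 0, 0], [0, 0, 0], [0, 0, 0], [0, 0, 0], [0, 0, 0], [0, 0, 0]]'

```text
clock: 18.45
ee_pos: [0.468, 0.2089, 0.2685]
tool_rot: [-0.227, -3.13, 0.001]
contact_force: [0.4, 0.3, 0.0]
grip_width: 0.0857
gripper_force: 0.0
```

```bash
python3 tilt.py; python3 - <<'E'
from h import *
w=snap("wrist"); np.savez("w5.npz",**w); cv2.imwrite("pics/w5.png",w["im"]); P=w["P"]
a=np.radians(-8.4); c,s=np.cos(a),np.sin(a); O=np.array([.4732,.2077])
d=P[...,:2]-O; X=d@[c,s]; Y=d@[-s,c]; Z=P[...,2]; near=(abs(X)<.16)&(abs(Y)<.07)
def st(n,m): print(n,m.sum(),"X",np.percentile(X[m],[1,50,99]).round(4),"Y",np.percentile(Y[m],[1,50,99]).round(4),"Z",np.percentile(Z[m],[5,50,95]).round(4))
st("ltop",near&(Z>.095)&(Z<.12)&(abs(X)<.085)); st("grip",near&(Z>.14)&(Z<.2)); st("catch",near&(X>.1)&(Z>.07)&(Z<.09))
E
```

```text
t 18.45 pos [0.468  0.2089 0.2685] yaw 171.69888570931226 z [-0.003 -0.001 -1.   ] F [0.4 0.3 0. ] w 0.08565993949080371 g 0.0 j [ 0.2  -0.11  1.86 -0.    1.39 -1.23]
0.02 1202 [0.1069 0.3638 0.3678]
0.03 400 [0.1063 0.1075 0.1087]
0.04 407 [0.1064 0.1076 0.1089]
0.05 449 [0.107  0.108  0.1093]
0.06 476 [0.0623 0.1078 0.1092]
0.07 296 [0.0613 0.0713 0.0752]
ltop 5093 X [-0.075  -0.0218  0.0741] Y [-0.0214  0.0013  0.0244] Z [0.1059 0.1073 0.1088]
grip 919 X [-0.0185 -0.0096  0.0042] Y [-0.0098  0.0012  0.0128] Z [0.1501 0.1714 0.1731]
catch 1062 X [0.1016 0.1225 0.1406] Y [-0.0312  0.0003  0.032 ] Z [0.0707 0.0779 0.0801]
```

View pics/w5.png

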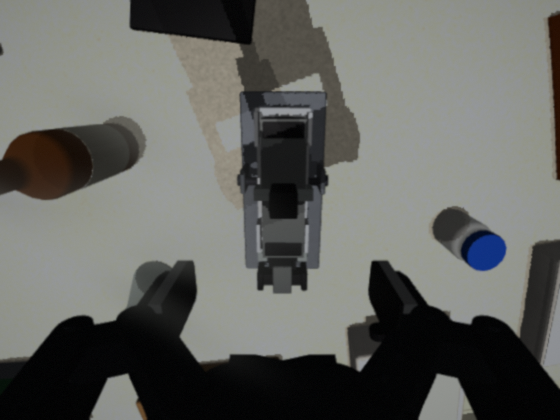

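The logger lies level in the tray (top z 0.107 throughout, centred within 1 mm); buttons at (265,278)/(300,278) in the picture. Now go to the catch, turning half round so that the wrist camera points away from the cradle.

```bash
python3 - <<'E'
from h import *
s=now()
for p,y in(((.50,.20,.33),126),((.55,.195,.33),81),((.59,.19,.30),36),((.602,.189,.18),-8.4),((.602,.189,.045),-8.4)): s=cmd(*s,p,y)
E
```

```text
t 18.55 pos [0.4682 0.2089 0.2688] yaw 171.69657933580174 z [-0.003 -0.001 -1.   ] F [ 0.4 -0.7 -0. ] w 0.08540448166280626 g 0.0 j [ 0.2  -0.11  1.86 -0.    1.39 -1.23]
off [-0.1628 -0.0215 -0.3066] rot [-0.0018 -0.002   0.7616]
off [-0.1672  0.1876  0.    ] rot [0.   0.   0.75]
off [0.0066 0.2014 0.15  ] rot [0.   0.   0.75]
off [0.0456 0.0393 0.6   ] rot [0.   0.   0.74]
off [0.    0.    0.675] rot [0. 0. 0.]
```

Call:
servo_tool --jaw '[1, 1, 1, 1, 1, 1, 1, 1]' --offset '[[0, 0, -0.15], [0, 0, -0.3], [-0.05, -0.01, -0.307], [-0.1, -0.02, -0.307], [-0.163, -0.022, -0.307], [-0.163, -0.022, -0.307], [-0.163, -0.022, -0.307], [-0.163, -0.022, -0.307]]' --rotation '[[0, 0, 0.1], [0, 0, 0.25], [0, 0, 0.4], [0, 0, 0.55], [0, 0, 0.7], [0, 0, 0.762], [0, 0, 0.762], [0, 0, 0.762]]'

```text
clock: 19.55
ee_pos: [0.5003, 0.2, 0.3312]
tool_rot: [-1.425, -2.799, 0.001]
contact_force: [-0.1, 0.1, 0.7]
grip_width: 0.0854
gripper_force: 0.0
```

Call:
servo_tool --jaw '[1, 1, 1, 1, 1, 1, 1, 1]' --offset '[[-0.02, 0.03, 0], [-0.06, 0.06, 0], [-0.1, 0.1, 0], [-0.14, 0.15, 0], [-0.167, 0.188, 0], [-0.167, 0.188, 0], [-0.167, 0.188, 0], [-0.167, 0.188, 0]]' --rotation '[[0, 0, 0.1], [0, 0, 0.25], [0, 0, 0.4], [0, 0, 0.55], [0, 0, 0.7], [0, 0, 0.75], [0, 0, 0.75], [0, 0, 0.75]]'

```text
clock: 20.55
ee_pos: [0.5504, 0.1951, 0.3316]
tool_rot: [-2.388, -2.041, 0.0]
contact_force: [0.5, -0.9, 0.0]
grip_width: 0.0853
gripper_force: 0.0
```

Call:
servo_tool --jaw '[1, 1, 1, 1, 1, 1, 1, 1]' --offset '[[0.007, 0.05, 0.02], [0.007, 0.1, 0.05], [0.007, 0.15, 0.1], [0.007, 0.2, 0.15], [0.007, 0.201, 0.15], [0.007, 0.201, 0.15], [0.007, 0.201, 0.15], [0.007, 0.201, 0.15]]' --rotation '[[0, 0, 0.1], [0, 0, 0.25], [0, 0, 0.4], [0, 0, 0.55], [0, 0, 0.7], [0, 0, 0.75], [0, 0, 0.75], [0, 0, 0.75]]'

```text
clock: 21.55
ee_pos: [0.5904, 0.1902, 0.3018]
tool_rot: [2.987, 0.972, 0.0]
contact_force: [-0.4, -0.3, -0.6]
grip_width: 0.0853
gripper_force: 0.0
```

Call:
servo_tool --jaw '[1, 1, 1, 1, 1, 1, 1, 1, 1]' --offset '[[0.046, 0.039, 0.1], [0.046, 0.039, 0.2], [0.046, 0.039, 0.3], [0.046, 0.039, 0.4], [0.046, 0.039, 0.5], [0.046, 0.039, 0.6], [0.046, 0.039, 0.6], [0.046, 0.039, 0.6], [0.046, 0.039, 0.6]]' --rotation '[[0, 0, 0.1], [0, 0, 0.25], [0, 0, 0.4], [0, 0, 0.55], [0, 0, 0.7], [0, 0, 0.74], [0, 0, 0.74], [0, 0, 0.74], [0, 0, 0.74]]'

```text
clock: 22.68
ee_pos: [0.6032, 0.1894, 0.1831]
tool_rot: [-3.133, 0.23, -0.003]
contact_force: [-0.4, -0.9, -0.4]
grip_width: 0.0854
gripper_force: 0.0
```

```bash
python3 - <<'E'
from h import *
s=now(); w=snap("wrist"); cv2.imwrite("pics/w6.png",w["im"]); P=w["P"]
q=(P-s[0])@s[1].as_matrix(); X,Y=q[...,0],q[...,1]; Z=P[...,2]
def st(n,m): print(n,m.sum(),"X",np.percentile(X[m],[1,50,99]).round(4),"Y",np.percentile(Y[m],[1,50,99]).round(4)) if m.sum() else print(n,0)
st("catch",(X>-.03)&(X<.03)&(abs(Y)<.045)&(Z>.068)&(Z<.09))
s=cmd(*s,(.602,.189,.045),-8.4)
E
```

```text
t 22.675 pos [0.6032 0.1894 0.1831] yaw -8.389791272323174 z [ 0.002  0.    -1.   ] F [-0.4 -0.9 -0.4] w 0.08537500699472934 g 0.0 j [0.13 0.25 1.65 0.   1.25 1.84]
catch 2330 X [-0.0278 -0.0055  0.0105] Y [-0.0299  0.0008  0.0323]
off [-0.0074  0.0032  0.6906] rot [-0.0006 -0.0021  0.0002]
```

View pics/w6.png

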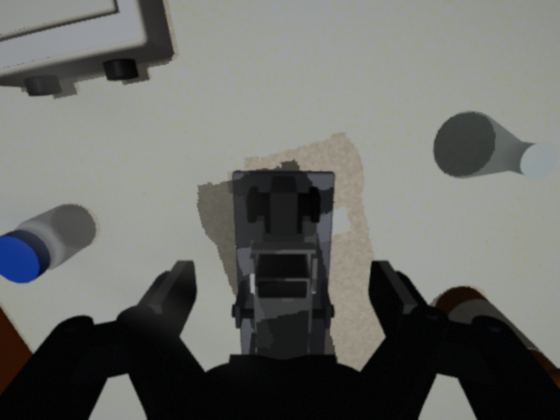

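The catch lies centred between the fingers (buttons at (260,203)/(312,203)). Descend, squeeze, hold, open.

Call:
servo_tool --jaw '[1, 1, 1, 1, 1, 1, 1, 1, 1, 1, 1, 1]' --offset '[[0, 0.008, 0.08], [0, 0.008, 0.16], [0, 0.008, 0.24], [0, 0.008, 0.32], [0, 0.008, 0.4], [0, 0.008, 0.48], [0, 0.008, 0.55], [0, 0.008, 0.6], [0, 0.008, 0.65], [0, 0.008, 0.69], [0, 0.008, 0.69], [0, 0.008, 0.69]]' --rotation '[[0, 0, 0], [0, 0, 0], [0, 0, 0], [0, 0, 0], [0, 0, 0], [0, 0, 0], [0, 0, 0], [0, 0, 0], [0, 0, 0], [0, 0, 0], [0, 0, 0], [0, 0, 0]]'

```text
clock: 24.22
ee_pos: [0.6027, 0.1877, 0.0441]
tool_rot: [-3.133, 0.231, -0.001]
contact_force: [-0.2, 0.0, -0.3]
grip_width: 0.0858
gripper_force: 0.0
```

Call:
servo_tool --jaw '[0.7, 0.5, 0.3, 0.1, -1, -1, -1, -1, -1, -1, -1, -1, -1, -1, -1, -1]' --offset '[[0, 0, 0], [0, 0, 0], [0, 0, 0], [0, 0, 0], [0, 0, 0], [0, 0, 0], [0, 0, 0], [0, 0, 0], [0, 0, 0], [0, 0, 0], [0, 0, 0], [0, 0, 0], [0, 0, 0], [0, 0, 0], [0, 0, 0], [0, 0, 0]]' --rotation '[[0, 0, 0], [0, 0, 0], [0, 0, 0], [0, 0, 0], [0, 0, 0], [0, 0, 0], [0, 0, 0], [0, 0, 0], [0, 0, 0], [0, 0, 0], [0, 0, 0], [0, 0, 0], [0, 0, 0], [0, 0, 0], [0, 0, 0], [0, 0, 0]]' --newtons 25

```text
clock: 26.22
ee_pos: [0.6035, 0.1884, 0.0457]
tool_rot: [-3.132, 0.23, -0.004]
contact_force: [-1.3, 2.8, 8.3]
grip_width: 0.0453
gripper_force: 25.4
```

```bash
cat > chk.py <<'E'
from h import *
now()
for n in("scene","side","wrist"):
    S=snap(n); P=S["P"]
    a=np.radians(-8.4); c,s=np.cos(a),np.sin(a); d=P[...,:2]-[.4732,.2077]; X=d@[c,s]; Y=d@[-s,c]; Z=P[...,2]
    print(n,[(round(l,2),round(float(np.median(Z[k])),4)) for l in np.arange(-.08,.08,.02) for k in [(abs(X-l-.01)<.01)&(abs(Y)<.018)&(Z>.07)&(Z<.15)] if k.sum()>8])
E
python3 chk.py
```

```text
t 26.225 pos [0.6035 0.1884 0.0457] yaw -8.41799620084661 z [ 0.003  0.001 -1.   ] F [-1.3  2.8  8.3] w 0.04529175277462835 g 25.403546690940857 j [0.12 0.42 1.7  0.   1.01 1.84]
scene [(np.float64(-0.08), 0.0971), (np.float64(-0.06), 0.1269), (np.float64(-0.04), 0.1202), (np.float64(-0.02), 0.1142), (np.float64(0.0), 0.1087), (np.float64(0.02), 0.105), (np.float64(0.04), 0.0945), (np.float64(0.06), 0.0867)]
side [(np.float64(-0.08), 0.0939), (np.float64(-0.06), 0.1238), (np.float64(-0.04), 0.1193), (np.float64(-0.02), 0.1108), (np.float64(0.0), 0.1085), (np.float64(0.02), 0.1255), (np.float64(0.04), 0.0935), (np.float64(0.06), 0.0847)]
wrist []
```

Tipped (slope ≈0.33). Release and withdraw.

Call:
servo_tool --jaw '[0, 0.3, 0.6, 1, 1, 1, 1, 1, 1, 1, 1, 1, 1, 1]' --offset '[[0, 0, 0], [0, 0, 0], [0, 0, 0], [0, 0, 0], [0, 0, 0], [0, 0, 0], [0, 0, 0], [0, 0, -0.1], [0, 0, -0.25], [0, 0, -0.45], [0, 0, -0.7], [0, 0, -1], [0, 0, -1], [0, 0, -1]]' --rotation '[[0, 0, 0], [0, 0, 0], [0, 0, 0], [0, 0, 0], [0, 0, 0], [0, 0, 0], [0, 0, 0], [0, 0, 0], [0, 0, 0], [0, 0, 0], [0, 0, 0], [0, 0, 0], [0, 0, 0], [0, 0, 0]]'

```text
clock: 28.12
ee_pos: [0.6022, 0.1877, 0.2446]
tool_rot: [-3.133, 0.23, -0.002]
contact_force: [-0.6, 0.2, -0.2]
grip_width: 0.0852
gripper_force: 0.0
```

Call:
servo_tool --jaw '[1, 1, 1, 1]' --offset '[[0, 0, -0.2], [0, 0, -0.2], [0, 0, -0.2], [0, 0, -0.2]]' --rotation '[[0, 0, 0], [0, 0, 0], [0, 0, 0], [0, 0, 0]]'

```text
clock: 28.62
ee_pos: [0.6014, 0.1875, 0.2815]
tool_rot: [3.132, -0.231, -0.006]
contact_force: [-0.2, 0.5, 0.1]
grip_width: 0.0853
gripper_force: 0.0
```

```bash
python3 chk.py
```

```text
t 28.625 pos [0.6014 0.1875 0.2815] yaw -8.419268163886695 z [-0.004 -0.    -1.   ] F [-0.2  0.5  0.1] w 0.08533909095965886 g 0.0 j [ 0.12  0.16  1.56 -0.    1.42  1.84]
scene [(np.float64(-0.08), 0.0977), (np.float64(-0.06), 0.1267), (np.float64(-0.04), 0.121), (np.float64(-0.02), 0.1137), (np.float64(0.0), 0.1095), (np.float64(0.02), 0.1034), (np.float64(0.04), 0.095), (np.float64(0.06), 0.0865)]
side [(np.float64(-0.08), 0.096), (np.float64(-0.06), 0.1242), (np.float64(-0.04), 0.1195), (np.float64(-0.02), 0.1119), (np.float64(0.0), 0.1072), (np.float64(0.02), 0.1288), (np.float64(0.04), 0.0919), (np.float64(0.06), 0.0855)]
wrist [(np.float64(-0.06), 0.1264), (np.float64(-0.04), 0.1206), (np.float64(-0.02), 0.115), (np.float64(0.0), 0.1091), (np.float64(0.02), 0.0999), (np.float64(0.04), 0.0941), (np.float64(0.06), 0.0866)]
```

Still tipped and at rest with the gripper clear.

```bash
python3 -c "
from rig import job; print(job.job_done())"
```

```text
the job is handed in; nothing more can be done
None
```

I lifted the logger by its handle to find its heavy end, turned it half round and laid it in the cradle with that end at the foot. Squeezing the catch tipped the cradle, which was still about 0.33 rad foot down after I let go and moved the gripper clear; I then handed the job in at about 29 s, with no verdict returned.

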